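# Set the carton coder's wraparound selector to the raised green stop

## Task

Set the carton coder for the green product: by its red crank, turn the endless selector dial the shorter way round to the raised green stop, until its sprung finger is left bearing lightly on the stop post (about 2.5 N; 7 N bends it), and let go of the crank. Then press the blue set button fully down and let it come up again, leaving the boxes and the tape roll where they are.

Things in the scene. Friction and masses are not known exactly. Their poses are not given: they have to be found in the camera images.
- coder: Grey bench coder, a fixed slab 270 x 330 x 30 mm. Origin on the table (z = 0) under the vertical axis of the dial; spans -135..135 mm in its x, -195..135 mm in its y. On it, 95 mm from the dial's axis, stand four stations: flush yellow, orange and white tags (34 mm wide, 3 mm high, they stop nothing) and the raised green stop.
- dial: Black selector dial, 144 mm across, top 50 mm above the table. Turns endlessly both ways about its vertical axis (origin on it, 42 mm up) and stays where left. Its +x points to the crank. Dry friction 0.55 N m, about 9 N at the crank; it keeps the finger pressed after letting go, up to about 5 N at the post.
- finger_root (a point): Point on the dial's axis at the height of the brass finger, which sticks out under the dial to 108 mm from the axis, 8 mm wide, 35 to 41 mm above the table. It is clamped at the crank's angle, give or take up to 11 degrees, different each time and not measured: where it meets the stop must be felt.
- crank (a point): Centre of the red crank grip, an upright free-spinning cylinder 24 mm in diameter, from 54 to 106 mm above the table (this point is at 85 mm), 60 mm from the dial's axis. It goes round with the dial; as it spins freely it can be held without turning the hand.
- green_stop: Raised stop, fixed: steel post 10 mm thick, 30 to 52 mm above the table, under a green cap 34 mm wide, top at 58 mm. Origin at the post's foot. The finger meets the post's side and yields about 0.8 N per mm there; the crank feels 1.6 times the post's force, so 2.5 N at the post adds 4 N to the friction at the crank, about 2 mm of crank travel after first touch.
- set_button_top (a point): Top centre of the blue set button, 28 mm across, on the coder 150 mm from the dial's axis; pressed straight down it travels 6 mm against a spring of 5 N at full depth and comes up again by itself.
- set_button (a joint): Travel of the set button: 0 up, 0.006 m fully down.
- sachet_box: Bystander: lime-green box 100 x 60 x 45 mm lying on the table; origin at the centre of its underside.
- tape_roll: Bystander: amber tape roll lying flat, 90 mm across, 48 mm high; origin at the centre of its underside.
- carton: Bystander: brown carton 110 x 90 x 75 mm; origin at the centre of its underside.

How it is judged:
By the outcome, as a careful person would: the job done as asked, in the order asked, and still so for the second after the job is handed in, with the robot touching nothing.
It also fails if it takes over 72 s, if anything falls off the work surface, if the arm or the gripper's body presses on something with over 40 N, if the wrist force passes 120 N, or if a joint passes its speed limit or range.

## Robot

A 7-joint arm with a two-finger parallel gripper is mounted at the origin on the work surface. World frame = base frame: x ahead of the robot, y to its left, z up, the work surface at z = 0. Lengths are in mm, angles in rad, forces in N, time in s.
With the tool pointing down it reaches from about 425 to 875 mm from the base axis. Payload 9.9 kg.
Tool frame: the origin (TCP) lies midway between the tips of the shut fingers; the grasp point (between the pads) lies 19 mm behind it; z points along the fingers, x is the direction in which the jaws open and shut, and the axes are right-handed (so a half turn about z gives the same grasp; the last joint's range is limited). The gripper opens to 85 mm and grips with 20 to 120 N. Pads are 22 mm wide; open, the fingers measure 114 mm over their backs; the gripper's body (76 mm by 85 mm) begins 54 mm behind the grasp point. The pads swing forward as they close: fully open they stand 13 mm farther back than shut.
Start: joints at [1.229, 0.576, 0.025, 1.437, -0.015, 1.129, -0.057], TCP at [172.098, -652.695, 231.289] pointing down, gripper open.
Joint ranges: [-2.76, 2.76], [-0.34, 2.15], [-1.52, 1.57], [0.19, 2.46], [-1.09, 4.23], [0.17, 1.99], [-2.82, 2.82]. Speed limits (rad/s): [2.22, 2.22, 3.01, 3.01, 3.14, 3.14, 3.14].

## Interface

Orientations are given as a rotation vector (axis times angle).
In Python, from rig import r gives the robot as it stands. The module is installed in compiled form; this text tells all that it offers.
- The arm moves only by the tool carry_out, never from a script. Its argument "rows" is a list of rows, each a list of 7 numbers: the turn, a rotation vector about the tool's x, y, z in degrees, then the shift along the tool's x, y, z in m, then the closure, from 0 (fully open) to 1 (shut). A call has exactly 5 rows; each row shifts and turns the commanded pose from where the row before left it, along the tool's axes as they then stand; what a row does not reach is not made up. A row lasts 1/12 s, in which the tool goes at most 41.7 mm and 7.16 degrees, less where a joint would pass 70% of its speed; a pose out of reach is approached as far as the arm can. A call with a gripper value outside its range is refused whole. The fingers move at their own pace and stop on an object; the grip force is fixed at half the most. Time passes only in rows, so rows that do not move let the fingers close, or fill a call up. It gives the time, the measured TCP pose, the force and the opening at its end, in the units of the state.
- r.state(): the state, without advancing time (a new reading comes with each control period).
- r.capture(name): name is "side" or "top" or "wrist"; returns a dict with "img" (480x640x3 uint8, red, green, blue), "mtx" (3x3 intrinsics, pixels), "rvec" (rotation vector, rad) and "tvec" (3), from world to camera coordinates, as OpenCV has them. Camera axes: x right, y down, z forward; pixel columns grow to the right and rows downward; lengths in mm; the calibration is good to about 2 mm. A picture is of the moment at which its call begins. There is no depth.
- r.finish_job(): hands the job in, once; it reports no verdict.
Trained networks look in a picture, given as the dict that the camera call returned (one of the last four; its "shot" number tells which), for a name from the list of things; names that differ only in an ending like _2 or _b are one class to them, and where a whole thing is asked for, a point or a joint stands for the part that bears it (a point fixed in the world has none). Each returns a list of dicts, best first, with "confidence" (0 to 1); they miss things now and then, are a little off and sometimes report something else, mostly with a low value. They report only what shows in the picture. A call takes as long as a camera call.
- r.regions_of(label, picture): "region" (480x640 bool, what is visible of it) and "bbox" ([left, top, width, height] in pixels, round what is visible of it).
- r.pinpoint(label, picture): "position" ([column, row] in pixels: a listed point, or the origin of a listed thing).
The state is a dict: "time_s": time; "joint_pos": joint angles; "qd": joint speeds; "effort": joint torques, N m; "position": TCP position; "eef_rot": TCP orientation; "force": force on the tool from outside, world axes, zero at the start; "wrist_torque": the same for the moment, N m; "grip_width": finger opening in mm.
Only numpy, scipy, OpenCV 4.12 (cv2) and the standard library are available. Lean on these libraries where they do the work, as an engineer would, in place of code of your own. Each camera call takes 0.05 s, during which the arm holds its last target.

## Working session

There is one attempt and no reset: what is moved stays moved. The work goes in short steps, Python scripts to look and compute and a tool call to move; the robot and the scene stay as the last step left them, time stands still between calls to the robot, and variables do not carry over. Pictures are saved under pics/ and viewed, and the job is handed in when it is done.

Besides the shell and the picture viewer there is one more tool, called after "Emit:" by a JSON object that holds its "op" and its "data", one argument or row to a line. carry_out: Moves the arm, as the interface text tells. Its arguments: {"type":"object","properties":{"rows":{"type":"array","items":{"type":"array","items":{"type":"number"}}}},"required":["rows"]}

```bash
mkdir -p pics; python3 - <<'E'
from rig import r
import cv2
s=r.state()
print(s)
for n in ["side","top"]:
    c=r.capture(n)
    cv2.imwrite(f"pics/{n}0.png",c["img"][:,:,::-1])
    print(n,c["mtx"].tolist(),c["rvec"],c["tvec"],c["shot"])
    for l in ["coder","dial","crank","green_stop","set_button_top","sachet_box","tape_roll","carton","finger_root"]:
        print(l,[(x["position"],round(x["confidence"],2)) for x in r.pinpoint(l,c)][:3])
print(r.state()["time_s"])
E
```

```text
{'time_s': 0.0, 'joint_pos': array([ 1.22918936,  0.57652348,  0.02484072,  1.43792801, -0.01497142,
        1.12901812, -0.05646231]), 'qd': array([ 0.0001064 , -0.00085503,  0.00054794,  0.00061131, -0.00053027,
       -0.00250831, -0.0003734 ]), 'effort': array([ 1.48329040e-03, -7.65753937e+01,  2.25042947e+00, -2.85966593e+01,
        1.51501241e-02,  1.26278950e-02,  1.40466156e-05]), 'position': array([ 171.97584857, -652.23848433,  230.44134547]), 'eef_rot': array([-2.48790681e+00,  1.91676906e+00,  2.20843463e-03]), 'force': array([0.21015266, 0.36595053, 0.97271523]), 'wrist_torque': array([0.03119473, 0.04025271, 0.00953009]), 'grip_width': 85.18186630945868}
side [[495.1274454058381, 0.0, 314.72297648317675], [0.0, 495.1274454058381, 233.75215433448614], [0.0, 0.0, 1.0]] [ 0.93910974 -2.2246076   1.3226544 ] [447.76971741 271.90149483 512.48871546] 1
coder [([346.6, 263.9], 0.81)]
dial [([344.6, 244.8], 0.7)]
crank [([378.6, 235.2], 0.94)]
green_stop [([298.6, 265.7], 0.83)]
set_button_top [([382.0, 211.3], 0.61)]
sachet_box [([298.7, 340.8], 0.73)]
tape_roll [([204.4, 321.1], 0.85)]
carton [([394.9, 209.5], 0.87)]
finger_root [([344.1, 248.6], 0.97)]
top [[452.2093120752194, 0.0, 323.3996233986441], [0.0, 452.2093120752194, 241.53230142259565], [0.0, 0.0, 1.0]] [ 2.14571403 -2.09013606  0.20523461] [  8.63777179 621.5696266  756.2807054 ] 2
coder [([349.4, 266.0], 0.75)]
dial [([348.2, 263.8], 0.89)]
crank [([356.4, 289.4], 0.98)]
green_stop [([300.9, 251.6], 0.66), ([349.0, 265.4], 0.5)]
set_button_top [([433.8, 246.0], 0.71)]
sachet_box [([245.7, 306.7], 0.6)]
tape_roll [([212.8, 237.9], 0.59)]
carton []
finger_root [([349.6, 262.5], 0.73)]
1.0
```

View pics/side0.png

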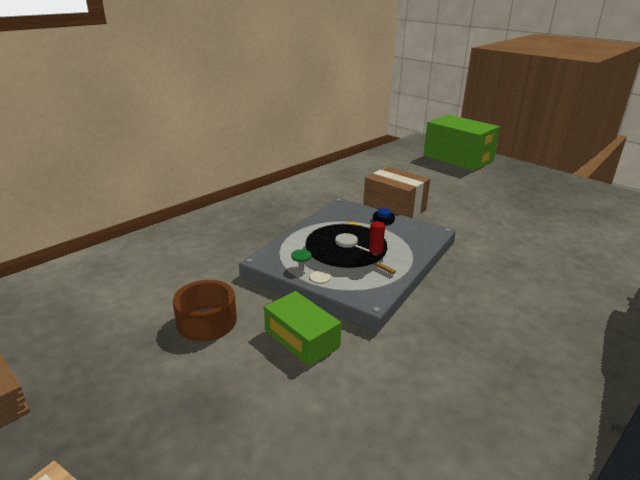

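View pics/top0.png

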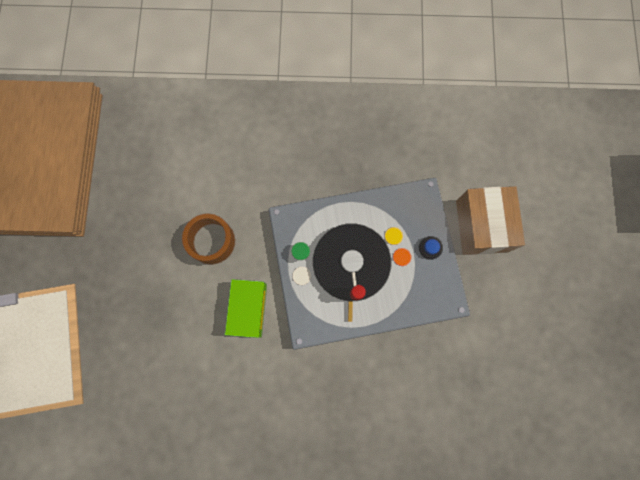

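```bash
cat > h.py <<'E'
import numpy as np, cv2
K={"side":(np.array([[495.12744,0,314.72298],[0,495.12744,233.75215],[0,0,1]]),np.array([0.93910974,-2.2246076,1.3226544]),np.array([447.76971741,271.90149483,512.48871546])),
"top":(np.array([[452.20931,0,323.39962],[0,452.20931,241.5323],[0,0,1]]),np.array([2.14571403,-2.09013606,0.20523461]),np.array([8.63777179,621.5696266,756.2807054]))}
def ray(cam,uv,z):
    k,rv,t=K[cam] if isinstance(cam,str) else cam
    R=cv2.Rodrigues(rv)[0]; d=R.T@np.linalg.inv(k)@np.array([*uv,1.]); o=-R.T@t
    return o+d*(z-o[2])/d[2]
E
python3 - <<'E'
from h import *
P={"dial":(42,(344.6,244.8),(348.2,263.8)),"finger_root":(38,(344.1,248.6),(349.6,262.5)),"coder":(0,(346.6,263.9),(349.4,266)),"crank":(85,(378.6,235.2),(356.4,289.4)),"green":(30,(298.6,265.7),(300.9,251.6)),
"button":(36,(382,211.3),(433.8,246)),"box":(0,(298.7,340.8),(245.7,306.7)),"tape":(0,(204.4,321.1),(212.8,237.9)),"carton":(0,(394.9,209.5),(0,0))}
for k,(z,a,b) in P.items(): print(k,ray("side",a,z).round(1),ray("top",b,z).round(1))
E
```

```text
dial [591.6 -27.7  42. ] [584.5 -21.5  42. ]
finger_root [587.7 -22.4  38. ] [587.6 -24.2  38. ]
coder [590.2 -33.9  -0. ] [586.5 -26.    0. ]
crank [525.  -35.8  85. ] [534.1 -34.   85. ]
green [611.3  65.3  30. ] [606.9  66.6  30. ]
button [ 638.  -191.9   36. ] [ 623.  -180.4   36. ]
box [497.9 170.8   0. ] [503.8 168.7   0. ]
tape [630.1 243.6   0. ] [634.7 240.6   0. ]
carton [ 668.3 -279.7    0. ] [1149.2  741.4    0. ]
```

The views agree: crank at image-bottom of the dial (top view 358,292), brass finger at (350,312), green stop at (301,251), so the short way is clockwise seen from above, past the white tag (302,276). I'll refine positions with two-view triangulation.

```bash
python3 - <<'E'
from rig import r
from h import *
c={n:r.capture(n) for n in ("side","top")}
def cen(l,n,sel=None):
    g=r.regions_of(l,c[n])
    if not g: return None
    m=g[0]["region"]; ys,xs=np.nonzero(m); return m,(xs.mean(),ys.mean()),g[0]["confidence"]
for l in ["dial","crank","green_stop","set_button_top"]:
    for n in c:
        q=cen(l,n); 
        if q: print(l,n,np.round(q[1],1),m.sum() if 0 else q[0].sum(),q[2])
# colour blobs in top
hsv=cv2.cvtColor(c["top"]["img"],cv2.COLOR_RGB2HSV)
def blob(name,lo,hi,box,z,cam="top"):
    h=cv2.cvtColor(c[cam]["img"],cv2.COLOR_RGB2HSV)
    m=cv2.inRange(h,np.array(lo),np.array(hi)); x0,y0,x1,y1=box
    k=np.zeros_like(m);k[y0:y1,x0:x1]=m[y0:y1,x0:x1]; ys,xs=np.nonzero(k)
    uv=(xs.min()+xs.max())/2,(ys.min()+ys.max())/2
    print(name,cam,len(xs),xs.min(),xs.max(),ys.min(),ys.max(),np.round((xs.mean(),ys.mean()),1),ray(cam,(xs.mean(),ys.mean()),z).round(1))
blob("green",(50,120,50),(85,255,255),(285,235,320,265),58)
blob("red",(0,150,60),(8,255,255),(340,275,375,305),100)
blob("blue",(105,120,50),(130,255,255),(415,230,450,265),45)
blob("black",(0,0,0),(180,255,45),(305,215,400,305),50)
blob("brassfinger",(12,90,60),(30,255,255),(335,300,365,330),41)
blob("hub",(0,0,140),(180,60,255),(336,246,368,273),55)
blob("green",(50,120,50),(85,255,255),(285,245,320,262),58,"side")
blob("blue",(105,120,50),(130,255,255),(365,200,400,225),45,"side")
# zoom
im=c["top"]["img"][190:340,270:450,::-1]; cv2.imwrite("pics/z1.png",cv2.resize(im,None,fx=4,fy=4,interpolation=cv2.INTER_CUBIC))
im=c["side"]["img"][180:310,240:440,::-1]; cv2.imwrite("pics/z2.png",cv2.resize(im,None,fx=4,fy=4,interpolation=cv2.INTER_CUBIC))
E
```

```text
dial side [348.9 245.2] 3232 0.92
dial top [351.6 262.9] 4891 0.73
crank side [349.1 245.3] 3209 0.56
crank top [207.8 238.2] 1436 0.72
green_stop side [300.7 256.6] 264 0.64
green_stop top [300.1 251. ] 234 0.5
set_button_top side [383.4 212.5] 125 0.69
set_button_top top [432.1 246.3] 175 0.53
green top 225 292 309 243 258 [300.3 250.7] [603.7  66.3  58. ]
red top 168 351 365 285 299 [357.8 291.9] [528.6 -35.4 100. ]
blue top 178 425 439 239 253 [431.9 246.2] [ 620.8 -174.8   45. ]
black top 857 314 389 225 299 [346.3 261.9] [586.6 -17.6  50. ]
brassfinger top 87 348 352 301 321 [349.7 310.6] [499.7 -25.6  41. ]
hub top 363 342 362 250 272 [352.  260.6] [588.6 -27.6  55. ]
green side 190 292 311 250 261 [301.3 255.2] [599.5  70.   58. ]
blue side 113 377 390 208 217 [383.8 212.3] [ 621.5 -176.    45. ]
```

View pics/z1.png

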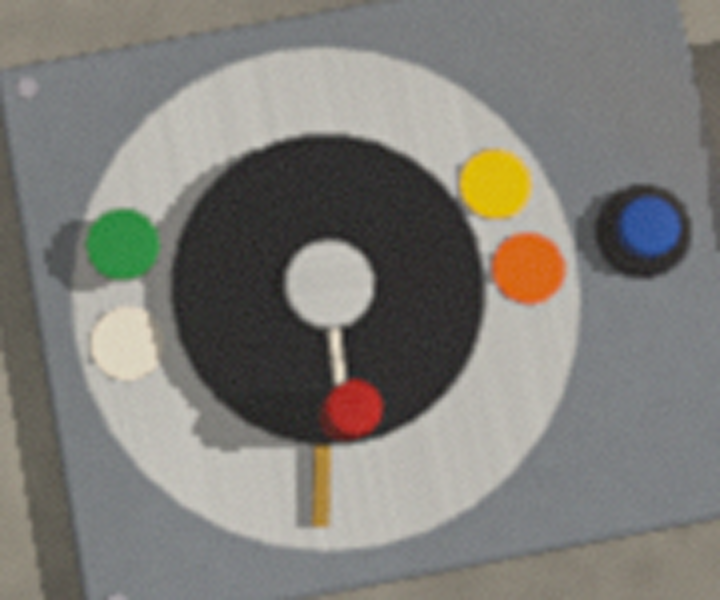

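View pics/z2.png

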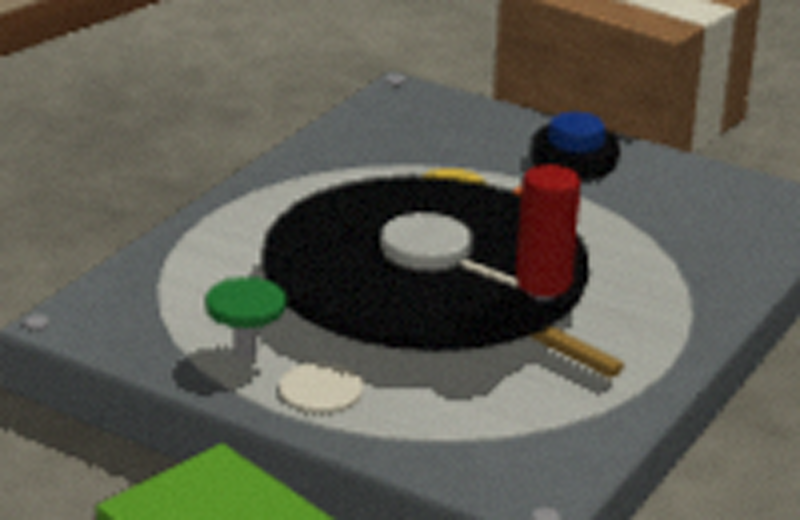

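Emit:
{"op": "carry_out", "data": {
  "rows": [
    [0, 0, 4.93, 0, 0, 0, 0],
    [0, 0, 4.93, 0, 0, 0, 0],
    [0, 0, 4.93, 0, 0, 0, 0],
    [0, 0, 0, -0.03, -0.017, 0, 0],
    [0, 0, 0, -0.0345, -0.02, 0, 0]
  ]
}}

```text
time_s: 1.92
position: [207.2, -589.2, 230.7]
eef_rot: [2.214, -2.226, -0.0]
force: [0.7, 0.3, -0.5]
grip_width: 85.7
```

Emit:
{"op": "carry_out", "data": {
  "rows": [
    [0, 0, 0, -0.0345, -0.02, 0, 0],
    [0, 0, 0, -0.0345, -0.02, 0, 0],
    [0, 0, 0, -0.0345, -0.02, 0, 0],
    [0, 0, 0, -0.0345, -0.02, 0, 0],
    [0, 0, 0, -0.0345, -0.02, 0, 0]
  ]
}}

```text
time_s: 2.33
position: [309.8, -414.0, 231.5]
eef_rot: [-2.221, 2.222, -0.001]
force: [0.7, 0.1, 0.4]
grip_width: 85.5
```

Emit:
{"op": "carry_out", "data": {
  "rows": [
    [0, 0, 0, -0.0345, -0.02, 0, 0],
    [0, 0, 0, -0.0345, -0.02, 0, 0],
    [0, 0, 0, -0.0345, -0.02, 0, 0],
    [0, 0, 0, -0.0345, -0.02, 0, 0],
    [0, 0, 0, -0.0345, -0.02, 0, 0]
  ]
}}

```text
time_s: 2.75
position: [409.9, -241.6, 231.7]
eef_rot: [-2.221, 2.222, -0.001]
force: [0.6, -0.8, 0.2]
grip_width: 85.5
```

Emit:
{"op": "carry_out", "data": {
  "rows": [
    [0, 0, 0, -0.035, -0.02, 0, 0],
    [0, 0, 0, -0.035, -0.02, 0, 0],
    [0, 0, 0, -0.035, -0.02, 0, 0],
    [0, 0, 0, -0.035, -0.02, 0, 0],
    [0, 0, 0, -0.035, -0.02, 0, 0]
  ]
}}

```text
time_s: 3.17
position: [510.0, -66.4, 231.6]
eef_rot: [-2.221, 2.222, -0.001]
force: [1.3, -0.5, -0.7]
grip_width: 85.4
```

Emit:
{"op": "carry_out", "data": {
  "rows": [
    [0, 0, 0, -0.033, -0.019, 0, 0],
    [0, 0, 0, 0, 0, 0.03, 0],
    [0, 0, 0, 0, 0, 0.03, 0],
    [0, 0, 0, 0, 0, 0, 0],
    [0, 0, 0, 0, 0, 0, 0]
  ]
}}

```text
time_s: 3.58
position: [527.4, -35.5, 170.7]
eef_rot: [2.219, -2.22, -0.003]
force: [0.7, -0.4, 0.8]
grip_width: 85.5
```

```bash
python3 - <<'E'
from rig import r
from h import *
print(r.state()["position"])
for n in ("wrist","side"):
    c=r.capture(n); cv2.imwrite(f"pics/{n}2.png",c["img"][:,:,::-1])
    cam=(c["mtx"],c["rvec"],c["tvec"])
    for l,z in (("crank",85),("dial",42),("green_stop",30),("set_button_top",45)):
        for x in r.pinpoint(l,c)[:2]: print(n,l,x["position"],round(x["confidence"],2),ray(cam,x["position"],z).round(1))
E
```

```text
[527.40460044 -35.45280571 170.74372434]
wrist crank [331.6, 246.3] 0.59 [528.4 -37.1  85. ]
wrist dial [320.0, 138.5] 0.31 [587.  -29.9  42. ]
wrist green_stop [178.9, 114.5] 0.62 [601.7  62.8  30. ]
wrist set_button_top [564.6, 84.7] 0.72 [ 619.  -179.2   45. ]
side crank [377.4, 236.9] 0.63 [522.7 -29.9  85. ]
side dial [342.1, 245.0] 0.82 [594.2 -24.   42. ]
side green_stop [298.7, 264.5] 0.8 [614.   62.6  30. ]
side set_button_top [384.2, 212.9] 0.46 [ 619.4 -174.5   45. ]
```

View pics/wrist2.png

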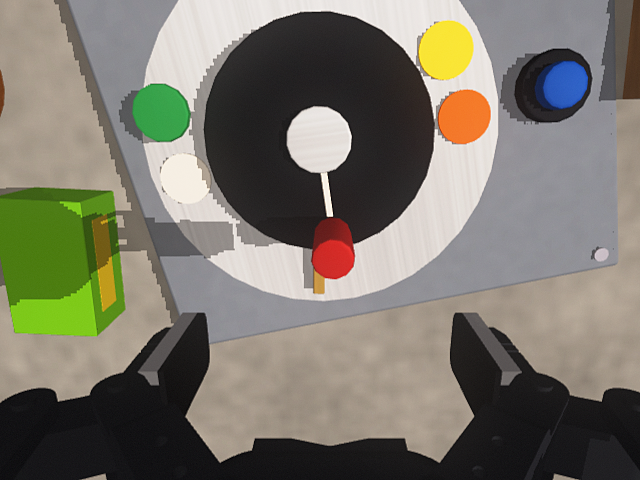

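View pics/side2.png

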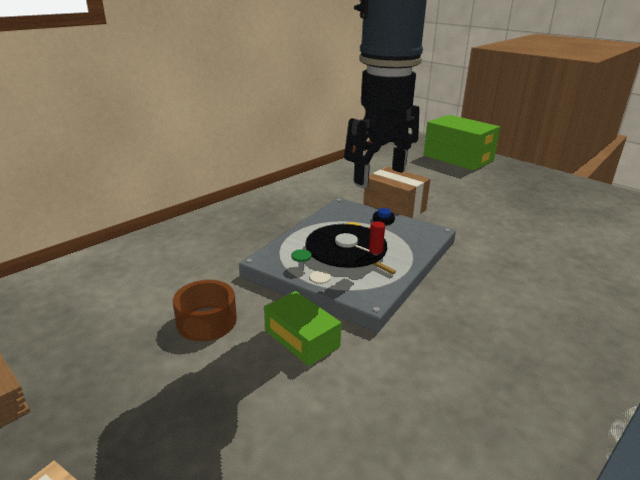

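The wrist view shows the crank (333,248) centred between the open jaws, clear of everything. Descending and gripping.

Emit:
{"op": "carry_out", "data": {
  "rows": [
    [0, 0, 0, 0.001, -0.001, 0.034, 0],
    [0, 0, 0, 0, 0, 0.034, 0],
    [0, 0, 0, 0, 0, 0.034, 0],
    [0, 0, 0, 0, 0, 0, 0],
    [0, 0, 0, 0, 0, 0, 0]
  ]
}}

```text
time_s: 4.5
position: [528.3, -36.3, 68.6]
eef_rot: [2.219, -2.22, -0.004]
force: [-0.0, 0.0, 0.6]
grip_width: 85.2
```

Emit:
{"op": "carry_out", "data": {
  "rows": [
    [0, 0, 0, 0, 0, 0, 0.5],
    [0, 0, 0, 0, 0, 0, 0.6],
    [0, 0, 0, 0, 0, 0, 0.7],
    [0, 0, 0, 0, 0, 0, 0.8],
    [0, 0, 0, 0, 0, 0, 0.8]
  ]
}}

```text
time_s: 4.92
position: [529.8, -36.4, 70.3]
eef_rot: [-2.22, 2.221, -0.002]
force: [-0.4, 0.2, 0.5]
grip_width: 25.5
```

Emit:
{"op": "carry_out", "data": {
  "rows": [
    [0, 0, 0, 0, 0, 0, 0.8],
    [0, 0, 0, 0, 0, 0, 0.8],
    [0, 0, 0, 0, 0, 0, 0.8],
    [0, 0, 0, 0, 0, 0, 0.8],
    [0, 0, 0, 0, 0, 0, 0.8]
  ]
}}

```text
time_s: 5.33
position: [529.8, -36.7, 70.5]
eef_rot: [-2.22, 2.222, -0.002]
force: [-2.4, -0.7, 9.9]
grip_width: 22.9
```

```bash
cat > arc.py <<'E'
import sys,json
from h import *
cx,cy,R,a0,step,n=map(float,sys.argv[1:7])
p=np.array([cx+R*np.cos(np.radians(a0)),cy+R*np.sin(np.radians(a0))]);st=p.copy();cur=p.copy();rows=[]
for i in range(1,int(n)+1):
    a=np.radians(a0+step*i); t=np.array([cx+R*np.cos(a),cy+R*np.sin(a)])
    d=np.round((t-cur)/1000,4); cur=cur+d*1000
    rows.append([0,0,0,float(-d[1]),float(-d[0]),0,0.8])
    if len(rows)==5: print(json.dumps(rows),cur.round(1)); rows=[]
if rows: print(rows)
E
python3 arc.py 587.8 -28 59.3 188.5 -4 20; python3 -c "
from rig import r; print(r.state())"
```

```text
[[0, 0, 0, -0.0041, 0.0005, 0, 0.8], [0, 0, 0, -0.0041, 0.0001, 0, 0.8], [0, 0, 0, -0.0042, -0.0001, 0, 0.8], [0, 0, 0, -0.0041, -0.0004, 0, 0.8], [0, 0, 0, -0.0041, -0.0006, 0, 0.8]] [529.7 -16.2]
[[0, 0, 0, -0.004, -0.001, 0, 0.8], [0, 0, 0, -0.004, -0.0013, 0, 0.8], [0, 0, 0, -0.0038, -0.0015, 0, 0.8], [0, 0, 0, -0.0037, -0.0017, 0, 0.8], [0, 0, 0, -0.0036, -0.0021, 0, 0.8]] [537.3   2.9]
[[0, 0, 0, -0.0035, -0.0023, 0, 0.8], [0, 0, 0, -0.0033, -0.0025, 0, 0.8], [0, 0, 0, -0.0031, -0.0027, 0, 0.8], [0, 0, 0, -0.0029, -0.003, 0, 0.8], [0, 0, 0, -0.0027, -0.0031, 0, 0.8]] [550.9  18.4]
[[0, 0, 0, -0.0024, -0.0034, 0, 0.8], [0, 0, 0, -0.0023, -0.0035, 0, 0.8], [0, 0, 0, -0.0019, -0.0036, 0, 0.8], [0, 0, 0, -0.0018, -0.0038, 0, 0.8], [0, 0, 0, -0.0014, -0.0038, 0, 0.8]] [569.   28.2]
{'time_s': 5.3333, 'joint_pos': array([ 0.03058393,  0.56974816, -0.07430152,  1.99894358,  0.07462094,
        0.57379113, -1.66614703]), 'qd': array([ 3.47616457e-05,  3.96734028e-04, -8.80692480e-04,  3.93918440e-04,
        1.36992672e-03,  1.01473977e-03,  2.31351680e-03]), 'effort': array([-5.83493840e-01, -5.95254278e+01,  6.73814490e-02, -1.63270015e+01,
       -1.19483750e-01, -7.72594940e-01, -3.41702558e-03]), 'position': array([529.81483443, -36.67243055,  70.53229869]), 'eef_rot': array([-2.22002974,  2.22157916, -0.00224072]), 'force': array([-2.42759369, -0.72004114,  9.9081078 ]), 'wrist_torque': array([-0.19900334,  0.42685432,  0.01237074]), 'grip_width': 22.878475373481113}
```

Emit:
{"op": "carry_out", "data": {
  "rows": [
    [0, 0, 0, -0.0041, 0.0005, 0, 0.8],
    [0, 0, 0, -0.0041, 0.0001, 0, 0.8],
    [0, 0, 0, -0.0042, -0.0001, 0, 0.8],
    [0, 0, 0, -0.0041, -0.0004, 0, 0.8],
    [0, 0, 0, -0.0041, -0.0006, 0, 0.8]
  ]
}}

```text
time_s: 5.75
position: [530.2, -18.5, 70.5]
eef_rot: [2.217, -2.224, 0.005]
force: [-1.4, -9.5, 9.9]
grip_width: 22.6
```

Emit:
{"op": "carry_out", "data": {
  "rows": [
    [0, 0, 0, -0.004, -0.001, 0, 0.8],
    [0, 0, 0, -0.004, -0.0013, 0, 0.8],
    [0, 0, 0, -0.0038, -0.0015, 0, 0.8],
    [0, 0, 0, -0.0037, -0.0017, 0, 0.8],
    [0, 0, 0, -0.0036, -0.0021, 0, 0.8]
  ]
}}

```text
time_s: 6.17
position: [537.2, 0.8, 70.5]
eef_rot: [2.217, -2.223, 0.003]
force: [-4.3, -8.8, 12.9]
grip_width: 22.5
```

Emit:
{"op": "carry_out", "data": {
  "rows": [
    [0, 0, 0, -0.0035, -0.0023, 0, 0.8],
    [0, 0, 0, -0.0033, -0.0025, 0, 0.8],
    [0, 0, 0, -0.0031, -0.0027, 0, 0.8],
    [0, 0, 0, -0.0029, -0.003, 0, 0.8],
    [0, 0, 0, -0.0027, -0.0031, 0, 0.8]
  ]
}}

```text
time_s: 6.58
position: [550.1, 16.6, 70.5]
eef_rot: [2.217, -2.222, 0.001]
force: [-5.7, -5.9, 15.1]
grip_width: 22.4
```

Emit:
{"op": "carry_out", "data": {
  "rows": [
    [0, 0, 0, -0.0024, -0.0034, 0, 0.8],
    [0, 0, 0, -0.0023, -0.0035, 0, 0.8],
    [0, 0, 0, -0.0019, -0.0036, 0, 0.8],
    [0, 0, 0, 0, 0, 0, 0.8],
    [0, 0, 0, 0, 0, 0, 0.8]
  ]
}}

```text
time_s: 7.0
position: [561.2, 24.2, 70.5]
eef_rot: [2.219, -2.222, 0.001]
force: [-3.9, -3.7, 13.7]
grip_width: 22.5
```

```bash
python3 - <<'E'
from rig import r
from h import *
print(r.state()["position"],r.state()["force"])
for n in ("top","side"):
    c=r.capture(n); im=c["img"][190:340,250:450,::-1] if n=="top" else c["img"][180:310,240:440,::-1]
    cv2.imwrite(f"pics/{n}3.png",cv2.resize(im,None,fx=4,fy=4,interpolation=cv2.INTER_CUBIC))
E
```

```text
[561.20949091  24.16256033  70.50026082] [-3.90226879 -3.71156946 13.67455193]
```

View pics/top3.png

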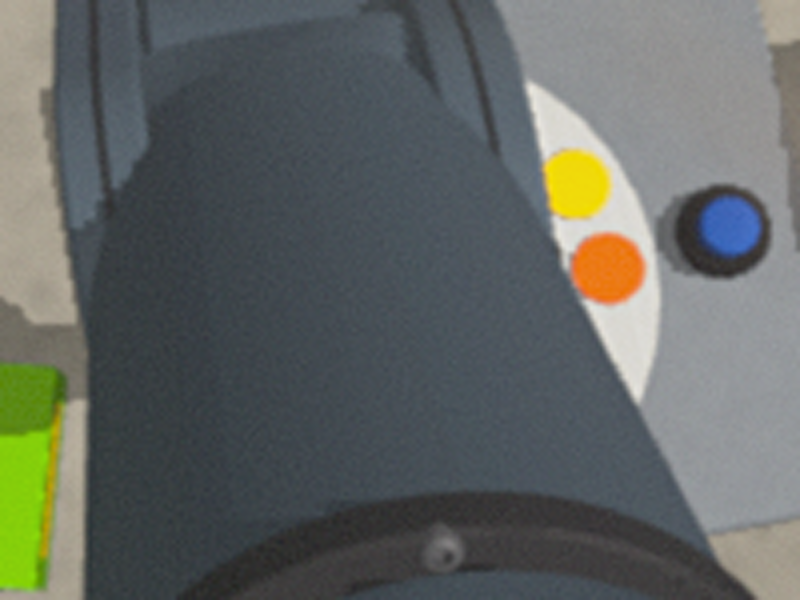

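View pics/side3.png

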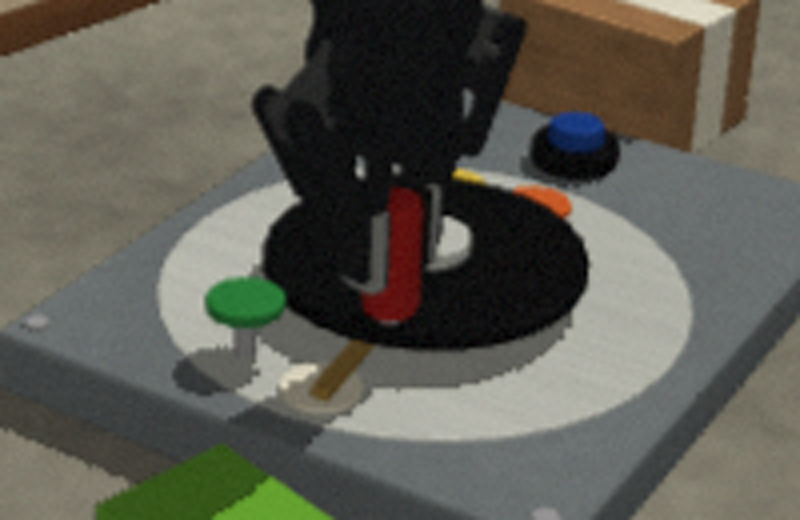

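```bash
python3 - <<'E'
import numpy as np
from scipy.optimize import least_squares
P=np.array([(529.8,-36.7),(530.2,-18.5),(537.2,.8),(550.1,16.6),(561.2,24.2)])
s=least_squares(lambda q:np.hypot(*(P-q[:2]).T)-q[2],[587,-28,60]);print(s.x,s.fun)
s=least_squares(lambda q:np.hypot(*(P-q[:2]).T)-60,[587,-28]);print(s.x,s.fun)
E
python3 arc.py 588.5 -28 60 116.5 -2 5;python3 arc.py 588.5 -28 60 106.5 -0.6 25
```

```text
[589.60605035 -28.99009175  60.30662233] [-0.00565763  0.0185038  -0.02525141  0.01903125 -0.00662601]
[589.30741744 -28.83480626] [ 0.02494484  0.004125   -0.05498607  0.01285864  0.02264232]
[[0, 0, 0, -0.0009, -0.0019, 0, 0.8], [0, 0, 0, -0.0008, -0.0019, 0, 0.8], [0, 0, 0, -0.0008, -0.002, 0, 0.8], [0, 0, 0, -0.0007, -0.0019, 0, 0.8], [0, 0, 0, -0.0006, -0.002, 0, 0.8]] [571.4  29.5]
[[0, 0, 0, -0.0002, -0.0006, 0, 0.8], [0, 0, 0, -0.0001, -0.0006, 0, 0.8], [0, 0, 0, -0.0002, -0.0006, 0, 0.8], [0, 0, 0, -0.0002, -0.0006, 0, 0.8], [0, 0, 0, -0.0001, -0.0006, 0, 0.8]] [574.5  30.3]
[[0, 0, 0, -0.0002, -0.0006, 0, 0.8], [0, 0, 0, -0.0001, -0.0007, 0, 0.8], [0, 0, 0, -0.0001, -0.0006, 0, 0.8], [0, 0, 0, -0.0001, -0.0006, 0, 0.8], [0, 0, 0, -0.0002, -0.0006, 0, 0.8]] [577.6  31. ]
[[0, 0, 0, -0.0001, -0.0006, 0, 0.8], [0, 0, 0, -0.0001, -0.0006, 0, 0.8], [0, 0, 0, -0.0001, -0.0007, 0, 0.8], [0, 0, 0, -0.0001, -0.0006, 0, 0.8], [0, 0, 0, -0.0001, -0.0006, 0, 0.8]] [580.7  31.5]
[[0, 0, 0, -0.0, -0.0006, 0, 0.8], [0, 0, 0, -0.0001, -0.0007, 0, 0.8], [0, 0, 0, -0.0001, -0.0006, 0, 0.8], [0, 0, 0, -0.0, -0.0006, 0, 0.8], [0, 0, 0, -0.0001, -0.0006, 0, 0.8]] [583.8  31.8]
[[0, 0, 0, -0.0, -0.0007, 0, 0.8], [0, 0, 0, -0.0001, -0.0006, 0, 0.8], [0, 0, 0, -0.0, -0.0006, 0, 0.8], [0, 0, 0, -0.0, -0.0006, 0, 0.8], [0, 0, 0, -0.0001, -0.0007, 0, 0.8]] [587.  32.]
```

Emit:
{"op": "carry_out", "data": {
  "rows": [
    [0, 0, 0, -0.0009, -0.0019, 0, 0.8],
    [0, 0, 0, -0.0008, -0.0019, 0, 0.8],
    [0, 0, 0, -0.0008, -0.002, 0, 0.8],
    [0, 0, 0, -0.0007, -0.0019, 0, 0.8],
    [0, 0, 0, -0.0006, -0.002, 0, 0.8]
  ]
}}

```text
time_s: 7.52
position: [569.7, 27.8, 70.4]
eef_rot: [2.218, -2.221, -0.001]
force: [-8.7, -3.9, 16.7]
grip_width: 22.7
```

Emit:
{"op": "carry_out", "data": {
  "rows": [
    [0, 0, 0, -0.0002, -0.0006, 0, 0.8],
    [0, 0, 0, -0.0001, -0.0006, 0, 0.8],
    [0, 0, 0, -0.0002, -0.0006, 0, 0.8],
    [0, 0, 0, -0.0002, -0.0006, 0, 0.8],
    [0, 0, 0, -0.0001, -0.0006, 0, 0.8]
  ]
}}

```text
time_s: 7.93
position: [572.7, 28.8, 70.5]
eef_rot: [2.218, -2.221, -0.001]
force: [-9.0, -2.8, 16.6]
grip_width: 22.4
```

```bash
cat > st.py <<'E'
from rig import r
import numpy as np
s=r.state();p=s["position"];f=s["force"];t=np.array([p[0]-589.4,p[1]+28.9]);ang=np.degrees(np.arctan2(t[1],t[0]));u=t/np.hypot(*t)
print(round(s["time_s"],2),p.round(2),f.round(2),"ang",ang.round(2),"R",np.hypot(*t).round(2),"Frad",(f[:2]@u).round(2),"Ftan(resist)",(f[:2]@np.array([-u[1],u[0]])).round(2))
E
python3 st.py
```

```text
7.93 [572.68  28.76  70.48] [-9.   -2.75 16.56] ang 106.17 R 60.03 Frad -0.14 Ftan(resist) 9.41
```

Emit:
{"op": "carry_out", "data": {
  "rows": [
    [0, 0, 0, -0.0002, -0.0006, 0, 0.8],
    [0, 0, 0, -0.0001, -0.0007, 0, 0.8],
    [0, 0, 0, -0.0001, -0.0006, 0, 0.8],
    [0, 0, 0, -0.0001, -0.0006, 0, 0.8],
    [0, 0, 0, -0.0002, -0.0006, 0, 0.8]
  ]
}}

```text
time_s: 8.35
position: [575.8, 29.5, 70.5]
eef_rot: [2.218, -2.221, -0.001]
force: [-8.5, -3.9, 15.5]
grip_width: 22.3
```

Emit:
{"op": "carry_out", "data": {
  "rows": [
    [0, 0, 0, -0.0001, -0.0004, 0, 0.8],
    [0, 0, 0, -0.0001, -0.0004, 0, 0.8],
    [0, 0, 0, 0, -0.0004, 0, 0.8],
    [0, 0, 0, -0.0001, -0.0004, 0, 0.8],
    [0, 0, 0, -0.0001, -0.0004, 0, 0.8]
  ]
}}

```text
time_s: 8.77
position: [577.7, 30.0, 70.5]
eef_rot: [2.218, -2.221, -0.001]
force: [-8.5, -3.8, 15.8]
grip_width: 22.7
```

```bash
python3 st.py;  python3 - <<'E'
from rig import r
from h import *
c=r.capture("side"); im=c["img"][220:290,270:350,::-1]
cv2.imwrite(f"pics/s4.png",cv2.resize(im,None,fx=9,fy=8,interpolation=cv2.INTER_CUBIC))
E
```

```text
8.77 [577.73  29.95  70.48] [-8.54 -3.83 15.79] ang 101.21 R 60.0 Frad -2.09 Ftan(resist) 9.12
```

View pics/s4.png

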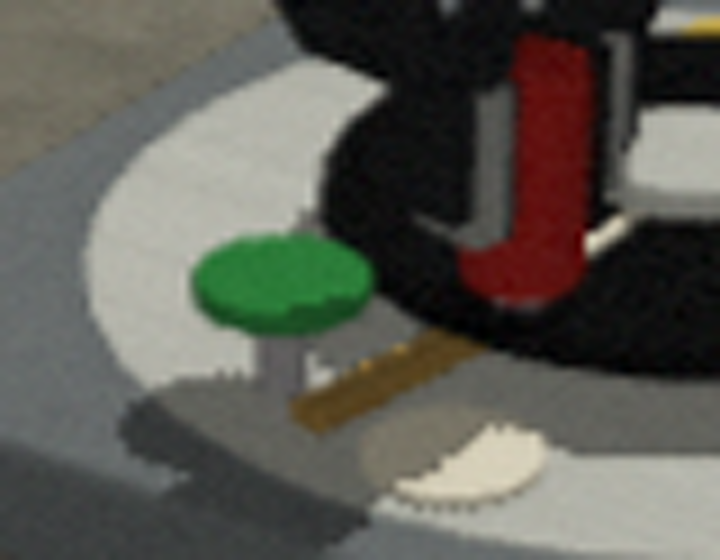

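Side view: brass finger tip (300,415 in zoom) is close to the post (280,370) but not yet touching, and tangential force is still pure friction. I'll continue in small steps.

Emit:
{"op": "carry_out", "data": {
  "rows": [
    [0, 0, 0, -0.0001, -0.0003, 0, 0.8],
    [0, 0, 0, 0, -0.0003, 0, 0.8],
    [0, 0, 0, -0.0001, -0.0003, 0, 0.8],
    [0, 0, 0, 0, -0.0003, 0, 0.8],
    [0, 0, 0, -0.0001, -0.0003, 0, 0.8]
  ]
}}

```text
time_s: 9.23
position: [579.2, 30.3, 70.5]
eef_rot: [2.218, -2.221, -0.001]
force: [-9.2, -3.3, 15.1]
grip_width: 22.9
```

```bash
python3 st.py
```

```text
9.23 [579.23  30.28  70.46] [-9.16 -3.32 15.09] ang 99.75 R 60.05 Frad -1.72 Ftan(resist) 9.59
```

Emit:
{"op": "carry_out", "data": {
  "rows": [
    [0, 0, 0, 0, -0.0003, 0, 0.8],
    [0, 0, 0, 0, -0.0003, 0, 0.8],
    [0, 0, 0, -0.0001, -0.0003, 0, 0.8],
    [0, 0, 0, 0, -0.0003, 0, 0.8],
    [0, 0, 0, 0, -0.0003, 0, 0.8]
  ]
}}

```text
time_s: 9.65
position: [580.7, 30.5, 70.5]
eef_rot: [2.218, -2.221, -0.001]
force: [-9.4, -2.6, 15.9]
grip_width: 22.8
```

```bash
python3 st.py
```

```text
9.65 [580.69  30.5   70.46] [-9.37 -2.63 15.9 ] ang 98.34 R 60.03 Frad -1.24 Ftan(resist) 9.65
```

Emit:
{"op": "carry_out", "data": {
  "rows": [
    [0, 0, 0, 0, -0.0003, 0, 0.8],
    [0, 0, 0, 0, -0.0003, 0, 0.8],
    [0, 0, 0, 0, -0.0003, 0, 0.8],
    [0, 0, 0, 0, -0.0003, 0, 0.8],
    [0, 0, 0, 0, -0.0003, 0, 0.8]
  ]
}}

```text
time_s: 10.07
position: [582.2, 30.7, 70.5]
eef_rot: [2.219, -2.221, -0.001]
force: [-9.5, -3.1, 16.2]
grip_width: 22.5
```

```bash
python3 st.py
```

```text
10.07 [582.17  30.67  70.48] [-9.51 -3.1  16.18] ang 96.92 R 60.01 Frad -1.93 Ftan(resist) 9.82
```

Emit:
{"op": "carry_out", "data": {
  "rows": [
    [0, 0, 0, 0, -0.0002, 0, 0.8],
    [0, 0, 0, 0, -0.0002, 0, 0.8],
    [0, 0, 0, 0, -0.0002, 0, 0.8],
    [0, 0, 0, 0, -0.0002, 0, 0.8],
    [0, 0, 0, 0, -0.0002, 0, 0.8]
  ]
}}

```text
time_s: 10.48
position: [583.2, 30.8, 70.5]
eef_rot: [2.219, -2.221, -0.002]
force: [-8.6, -2.1, 16.7]
grip_width: 22.7
```

```bash
python3 st.py; python3 - <<'E'
from rig import r
from h import *
c=r.capture("side"); im=c["img"][220:290,270:350,::-1]
cv2.imwrite(f"pics/s5.png",cv2.resize(im,None,fx=9,fy=8,interpolation=cv2.INTER_CUBIC))
E
```

```text
10.48 [583.18  30.78  70.47] [-8.62 -2.06 16.73] ang 95.95 R 60.0 Frad -1.15 Ftan(resist) 8.79
```

View pics/s5.png

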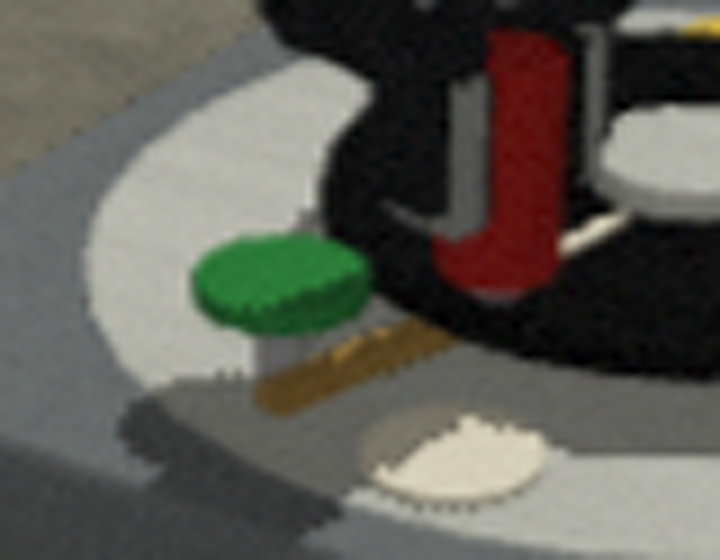

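Emit:
{"op": "carry_out", "data": {
  "rows": [
    [0, 0, 0, 0, -0.0002, 0, 0.8],
    [0, 0, 0, 0, -0.0002, 0, 0.8],
    [0, 0, 0, 0, -0.0002, 0, 0.8],
    [0, 0, 0, 0, -0.0002, 0, 0.8],
    [0, 0, 0, 0, -0.0002, 0, 0.8]
  ]
}}

```text
time_s: 10.95
position: [584.2, 30.9, 70.5]
eef_rot: [2.219, -2.221, -0.002]
force: [-9.6, -3.0, 15.2]
grip_width: 22.8
```

```bash
python3 st.py
```

```text
10.95 [584.16  30.87  70.48] [-9.56 -3.03 15.19] ang 95.01 R 60.0 Frad -2.19 Ftan(resist) 9.79
```

Emit:
{"op": "carry_out", "data": {
  "rows": [
    [0, 0, 0, 0, -0.0001, 0, 0.8],
    [0, 0, 0, 0, -0.0001, 0, 0.8],
    [0, 0, 0, 0, -0.0001, 0, 0.8],
    [0, 0, 0, 0, -0.0001, 0, 0.8],
    [0, 0, 0, 0, -0.0001, 0, 0.8]
  ]
}}

```text
time_s: 11.37
position: [584.7, 30.9, 70.5]
eef_rot: [2.219, -2.221, -0.002]
force: [-8.7, -1.7, 16.6]
grip_width: 22.9
```

```bash
python3 st.py
```

```text
11.37 [584.66  30.92  70.48] [-8.71 -1.65 16.61] ang 94.53 R 60.01 Frad -0.96 Ftan(resist) 8.82
```

Emit:
{"op": "carry_out", "data": {
  "rows": [
    [0, 0, 0, 0, -0.0001, 0, 0.8],
    [0, 0, 0, 0, -0.0001, 0, 0.8],
    [0, 0, 0, 0, -0.0001, 0, 0.8],
    [0, 0, 0, 0, -0.0001, 0, 0.8],
    [0, 0, 0, 0, -0.0001, 0, 0.8]
  ]
}}

```text
time_s: 11.78
position: [585.0, 30.9, 70.5]
eef_rot: [2.219, -2.221, -0.002]
force: [-9.9, -1.4, 17.0]
grip_width: 22.5
```

Emit:
{"op": "carry_out", "data": {
  "rows": [
    [0, 0, 0, 0, -0.0001, 0, 0.8],
    [0, 0, 0, 0, -0.0001, 0, 0.8],
    [0, 0, 0, 0, -0.0001, 0, 0.8],
    [0, 0, 0, 0, -0.0001, 0, 0.8],
    [0, 0, 0, 0, -0.0001, 0, 0.8]
  ]
}}

```text
time_s: 12.2
position: [585.4, 30.9, 70.5]
eef_rot: [2.219, -2.22, -0.002]
force: [-10.2, -2.6, 17.1]
grip_width: 22.7
```

```bash
python3 st.py
```

```text
12.2 [585.37  30.94  70.47] [-10.21  -2.6   17.09] ang 93.85 R 59.98 Frad -1.9 Ftan(resist) 10.36
```

Emit:
{"op": "carry_out", "data": {
  "rows": [
    [0, 0, 0, 0, -0.0002, 0, 0.8],
    [0, 0, 0, 0, -0.0002, 0, 0.8],
    [0, 0, 0, 0, -0.0002, 0, 0.8],
    [0, 0, 0, 0, -0.0002, 0, 0.8],
    [0, 0, 0, 0, -0.0002, 0, 0.8]
  ]
}}

```text
time_s: 12.62
position: [586.0, 31.0, 70.4]
eef_rot: [2.218, -2.22, -0.003]
force: [-11.7, -1.3, 17.2]
grip_width: 22.8
```

```bash
python3 st.py
```

```text
12.62 [586.03  30.95  70.44] [-11.75  -1.32  17.18] ang 93.23 R 59.95 Frad -0.66 Ftan(resist) 11.8
```

Emit:
{"op": "carry_out", "data": {
  "rows": [
    [0, 0, 0, 0, -0.0002, 0, 0.8],
    [0, 0, 0, 0, -0.0002, 0, 0.8],
    [0, 0, 0, 0, -0.0002, 0, 0.8],
    [0, 0, 0, 0, -0.0002, 0, 0.8],
    [0, 0, 0, 0, -0.0002, 0, 0.8]
  ]
}}

```text
time_s: 13.03
position: [586.7, 31.0, 70.4]
eef_rot: [2.218, -2.22, -0.004]
force: [-13.5, -1.1, 19.7]
grip_width: 22.8
```

```bash
python3 st.py
```

```text
13.03 [586.68  31.01  70.42] [-13.48  -1.13  19.74] ang 92.6 R 59.97 Frad -0.52 Ftan(resist) 13.52
```

Finger bears on the post: +4.2 N over friction, about 2.6 N at the post. I'll back the command off to unload the arm, well inside the dial's friction, then open.

Emit:
{"op": "carry_out", "data": {
  "rows": [
    [0, 0, 0, 0, 0.0004, 0, 0.8],
    [0, 0, 0, 0, 0.0004, 0, 0.8],
    [0, 0, 0, 0, 0.0004, 0, 0.8],
    [0, 0, 0, 0, 0.0004, 0, 0.8],
    [0, 0, 0, 0, 0.0004, 0, 0.8]
  ]
}}

```text
time_s: 13.45
position: [586.5, 31.0, 70.5]
eef_rot: [2.22, -2.222, -0.0]
force: [-5.5, -1.4, 12.1]
grip_width: 22.6
```

```bash
python3 st.py
```

```text
13.45 [586.53  31.01  70.52] [-5.49 -1.35 12.11] ang 92.74 R 59.98 Frad -1.09 Ftan(resist) 5.55
```

Emit:
{"op": "carry_out", "data": {
  "rows": [
    [0, 0, 0, 0, 0.0004, 0, 0.8],
    [0, 0, 0, 0, 0, 0, 0.6],
    [0, 0, 0, 0, 0, 0, 0.5],
    [0, 0, 0, 0, 0, 0, 0.4],
    [0, 0, 0, 0, 0, 0, 0.2]
  ]
}}

```text
time_s: 13.87
position: [587.0, 31.6, 69.3]
eef_rot: [-2.221, 2.222, 0.0]
force: [-0.1, 0.2, 0.8]
grip_width: 61.7
```

Emit:
{"op": "carry_out", "data": {
  "rows": [
    [0, 0, 0, 0, 0, 0, 0],
    [0, 0, 0, 0, 0, 0, 0],
    [0, 0, 0, 0, 0, -0.02, 0],
    [0, 0, 0, 0, 0, -0.03, 0],
    [0, 0, 0, 0, 0, -0.03, 0]
  ]
}}

```text
time_s: 14.28
position: [586.2, 31.5, 149.4]
eef_rot: [2.22, -2.22, -0.003]
force: [-0.3, 0.3, -0.3]
grip_width: 85.6
```

```bash
python3 st.py; python3 - <<'E'
from rig import r
from h import *
c=r.capture("side"); im=c["img"][220:290,270:350,::-1]
cv2.imwrite(f"pics/s6.png",cv2.resize(im,None,fx=9,fy=8,interpolation=cv2.INTER_CUBIC))
c=r.capture("wrist");cv2.imwrite(f"pics/w6.png",c["img"][:,:,::-1])
E
```

```text
14.28 [586.16  31.54 149.43] [-0.29  0.25 -0.3 ] ang 93.06 R 60.53 Frad 0.27 Ftan(resist) 0.28
```

View pics/s6.png

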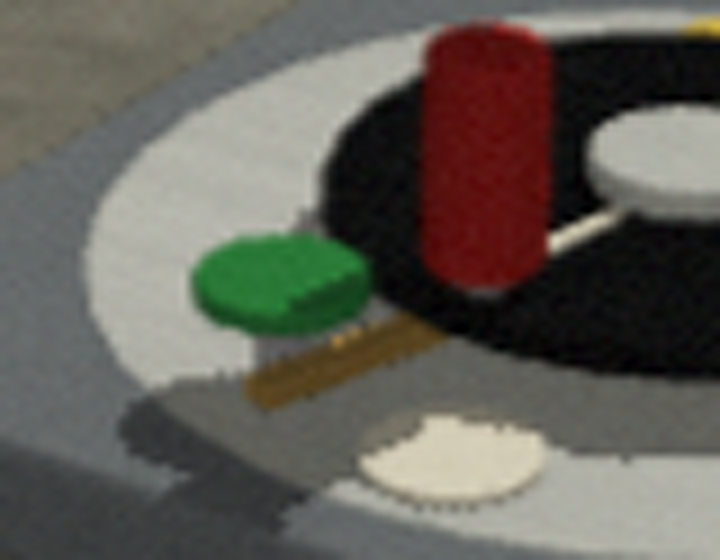

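View pics/w6.png

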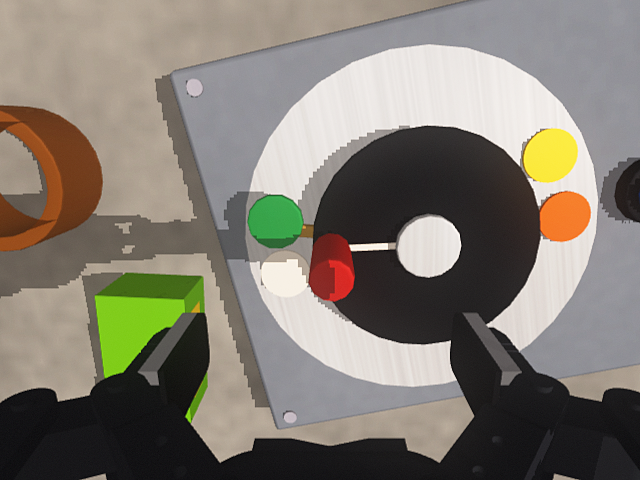

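Finger rests on the post and the crank is free. Now to the button, closing the fingers on the way.

Emit:
{"op": "carry_out", "data": {
  "rows": [
    [0, 0, 0, 0.034, -0.006, 0, 0.5],
    [0, 0, 0, 0.035, -0.006, 0, 1],
    [0, 0, 0, 0.035, -0.006, 0, 1],
    [0, 0, 0, 0.035, -0.006, 0, 1],
    [0, 0, 0, 0.035, -0.006, 0, 1]
  ]
}}

```text
time_s: 14.8
position: [616.8, -144.0, 148.8]
eef_rot: [2.221, -2.221, -0.001]
force: [0.9, -0.4, -0.6]
grip_width: 25.5
```

Emit:
{"op": "carry_out", "data": {
  "rows": [
    [0, 0, 0, 0.0335, -0.006, 0, 1],
    [0, 0, 0, 0, 0, 0.03, 1],
    [0, 0, 0, 0, 0, 0.03, 1],
    [0, 0, 0, 0, 0, 0, 1],
    [0, 0, 0, 0, 0, 0, 1]
  ]
}}

```text
time_s: 15.22
position: [621.6, -175.4, 87.9]
eef_rot: [2.22, -2.22, -0.006]
force: [1.1, 0.9, 0.5]
grip_width: 0.2
```

```bash
python3 st.py; python3 - <<'E'
from rig import r
from h import *
print(r.state()["grip_width"])
for n,b in (("side",(180,250,340,440)),("top",(200,300,380,480))):
    c=r.capture(n); im=c["img"][b[0]:b[1],b[2]:b[3],::-1]
    cv2.imwrite(f"pics/{n}7.png",cv2.resize(im,None,fx=6,fy=6,interpolation=cv2.INTER_CUBIC))
c=r.capture("wrist");cv2.imwrite(f"pics/w7.png",c["img"][:,:,::-1])
cam=(c["mtx"],c["rvec"],c["tvec"])
for x in r.pinpoint("set_button_top",c)[:2]: print(x["position"],x["confidence"],ray(cam,x["position"],45))
E
```

```text
15.22 [ 621.61 -175.38   87.86] [1.12 0.86 0.52] ang -77.6 R 149.98 Frad -0.6 Ftan(resist) 1.28
0.18599559083004338
[327.9, 289.6] 0.81 [ 615.06298107 -175.14885421   45.        ]
```

View pics/side7.png

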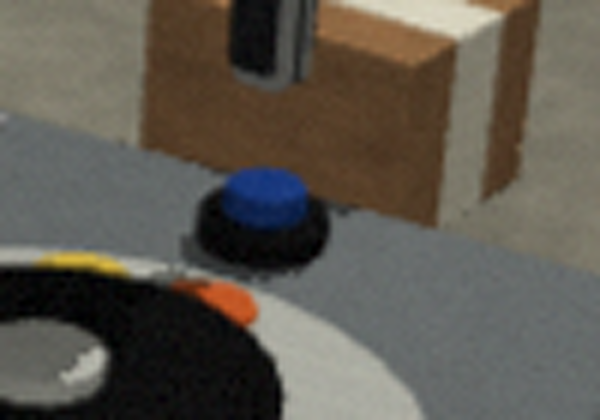

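View pics/w7.png

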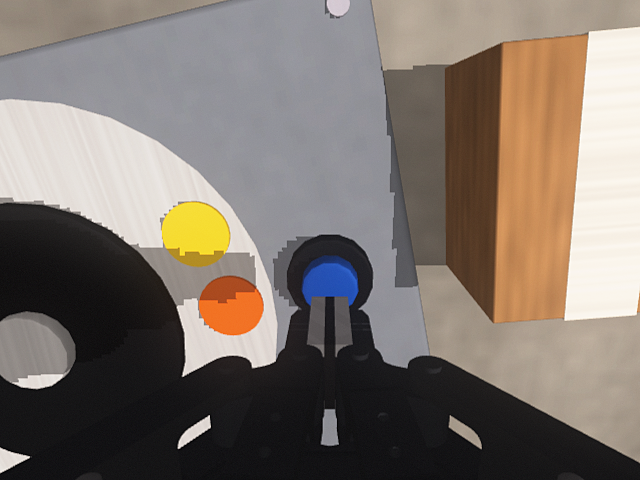

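Tip is aligned over the button (149.98 mm from the dial axis). Descending, then pressing slowly.

Emit:
{"op": "carry_out", "data": {
  "rows": [
    [0, 0, 0, 0, 0, 0.015, 1],
    [0, 0, 0, 0, 0, 0.015, 1],
    [0, 0, 0, 0, 0, 0.003, 1],
    [0, 0, 0, 0, 0, 0.002, 1],
    [0, 0, 0, 0, 0, 0.002, 1]
  ]
}}

```text
time_s: 15.83
position: [623.6, -175.9, 53.4]
eef_rot: [-2.221, 2.221, -0.002]
force: [0.2, 0.3, 0.5]
grip_width: 0.1
```

Emit:
{"op": "carry_out", "data": {
  "rows": [
    [0, 0, 0, 0, 0, 0.001, 1],
    [0, 0, 0, 0, 0, 0.001, 1],
    [0, 0, 0, 0, 0, 0.001, 1],
    [0, 0, 0, 0, 0, 0.001, 1],
    [0, 0, 0, 0, 0, 0, 1]
  ]
}}

```text
time_s: 16.25
position: [623.4, -176.0, 48.7]
eef_rot: [-2.221, 2.221, -0.002]
force: [1.2, -0.6, 4.1]
grip_width: 0.1
```

Emit:
{"op": "carry_out", "data": {
  "rows": [
    [0, 0, 0, 0, 0, 0.001, 1],
    [0, 0, 0, 0, 0, 0.001, 1],
    [0, 0, 0, 0, 0, 0.0005, 1],
    [0, 0, 0, 0, 0, 0, 1],
    [0, 0, 0, 0, 0, 0, 1]
  ]
}}

```text
time_s: 16.67
position: [623.4, -176.0, 46.2]
eef_rot: [-2.221, 2.221, -0.001]
force: [1.9, 0.4, 6.9]
grip_width: -0.0
```

Emit:
{"op": "carry_out", "data": {
  "rows": [
    [0, 0, 0, 0, 0, 0.001, 1],
    [0, 0, 0, 0, 0, 0.001, 1],
    [0, 0, 0, 0, 0, 0.0005, 1],
    [0, 0, 0, 0, 0, 0, 1],
    [0, 0, 0, 0, 0, 0, 1]
  ]
}}

```text
time_s: 17.08
position: [623.5, -176.0, 45.8]
eef_rot: [-2.22, 2.221, -0.003]
force: [-4.5, 2.7, 26.8]
grip_width: -0.1
```

```bash
python3 - <<'E'
from rig import r
from h import *
print(r.state()["force"])
c=r.capture("side"); im=c["img"][180:250,340:440,::-1]
cv2.imwrite(f"pics/side8.png",cv2.resize(im,None,fx=6,fy=6,interpolation=cv2.INTER_CUBIC))
E
```

```text
[-4.48473297  2.73756868 26.84284196]
```

View pics/side8.png

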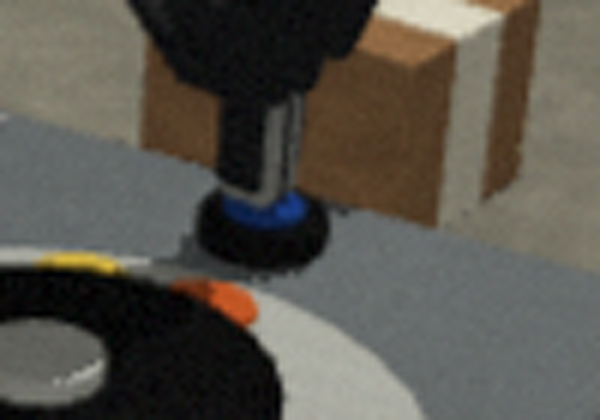

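```bash
python3 - <<'E'
from rig import r
from h import *
for z in (42,45,48,52): print(z,ray("top",(431.9,246.2),z),ray("side",(383.8,212.3),z), ray("side",(340+265/6,180+184/6),z))
for n in ("top","wrist"):
    c=r.capture(n); b=(200,300,380,480) if n=="top" else (200,400,220,440); im=c["img"][b[0]:b[1],b[2]:b[3],::-1]
    cv2.imwrite(f"pics/{n}9.png",cv2.resize(im,None,fx=6 if n=="top" else 3,fy=6 if n=="top" else 3,interpolation=cv2.INTER_CUBIC))
E
```

```text
42 [ 621.33242114 -175.40521548   42.        ] [ 625.29503616 -181.00284438   42.        ] [ 629.45801307 -187.42315861   42.        ]
45 [ 620.7527512  -174.68570113   45.        ] [ 621.63700796 -176.03230631   45.        ] [ 625.77151367 -182.40871107   45.        ]
48 [ 620.17308126 -173.96618677   48.        ] [ 617.97897977 -171.06176824   48.        ] [ 622.08501426 -177.39426353   48.        ]
52 [ 619.40018801 -173.0068343    52.        ] [ 613.10160884 -164.43438415   52.        ] [ 617.16968172 -170.70833347   52.        ]
```

View pics/wrist9.png

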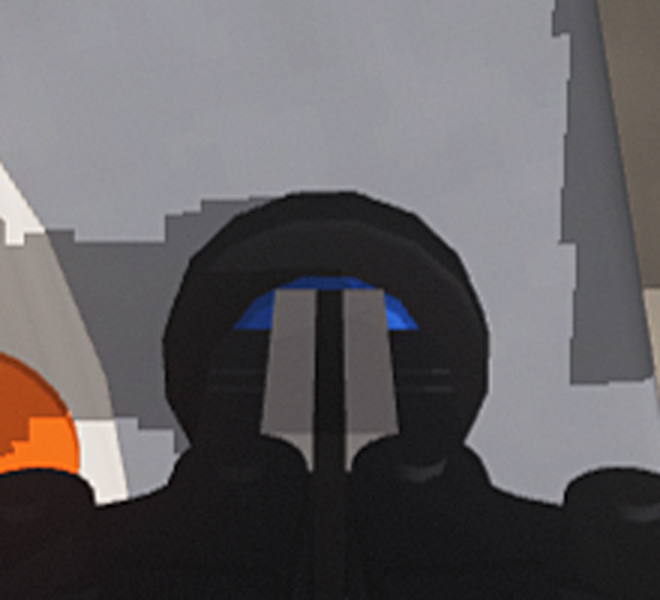

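The fingertips sit on the blue cap, and its rim shows just beyond them. The force jumped to 27 N with no further travel, so it has bottomed out. Raising.

Emit:
{"op": "carry_out", "data": {
  "rows": [
    [0, 0, 0, 0, 0, -0.003, 1],
    [0, 0, 0, 0, 0, -0.004, 1],
    [0, 0, 0, 0, 0, -0.006, 1],
    [0, 0, 0, 0, 0, -0.03, 1],
    [0, 0, 0, 0, 0, -0.04, 1]
  ]
}}

```text
time_s: 17.65
position: [619.8, -175.4, 123.6]
eef_rot: [2.218, -2.218, -0.011]
force: [1.1, -0.6, -0.2]
grip_width: -0.1
```

Emit:
{"op": "carry_out", "data": {
  "rows": [
    [0, 0, 0, 0, 0, -0.04, 1],
    [0, 0, 0, 0.035, 0.02, -0.01, 1],
    [0, 0, 0, 0.035, 0.02, 0, 1],
    [0, 0, 0, 0.035, 0.02, 0, 1],
    [0, 0, 0, 0, 0, 0, 1]
  ]
}}

```text
time_s: 18.07
position: [556.3, -290.8, 176.4]
eef_rot: [2.204, -2.229, 0.001]
force: [-0.7, -1.4, -0.5]
grip_width: -0.3
```

```bash
python3 st.py; python3 - <<'E'
from rig import r
from h import *
for n,b,f in (("side",(180,310,240,440),4),("top",(180,350,180,450),2.9)):
    c=r.capture(n); im=c["img"][b[0]:b[1],b[2]:b[3],::-1]
    cv2.imwrite(f"pics/{n}10.png",cv2.resize(im,None,fx=f,fy=f,interpolation=cv2.INTER_CUBIC))
    for l,z in (("sachet_box",0),("tape_roll",0),("carton",0),("crank",85)):
        for x in r.pinpoint(l,c)[:1]: print(n,l,x["position"],ray(n,x["position"],z).round(1))
E
```

```text
18.07 [ 556.27 -290.78  176.4 ] [-0.74 -1.44 -0.48] ang -97.21 R 263.97 Frad 1.52 Ftan(resist) -0.55
side sachet_box [300.5, 339.8] [497.7 167.4   0. ]
side tape_roll [206.4, 324.2] [621.8 245.6   0. ]
side carton [395.2, 207.9] [ 672.9 -286.7    0. ]
top sachet_box [247.7, 306.3] [504.6 165.    0. ]
top tape_roll [212.1, 240.2] [630.1 241.7   0. ]
top carton [483.1, 223.5] [ 677.4 -286.7    0. ]
top crank [316.5, 256.4] [589.7  36.2  85. ]
```

View pics/side10.png

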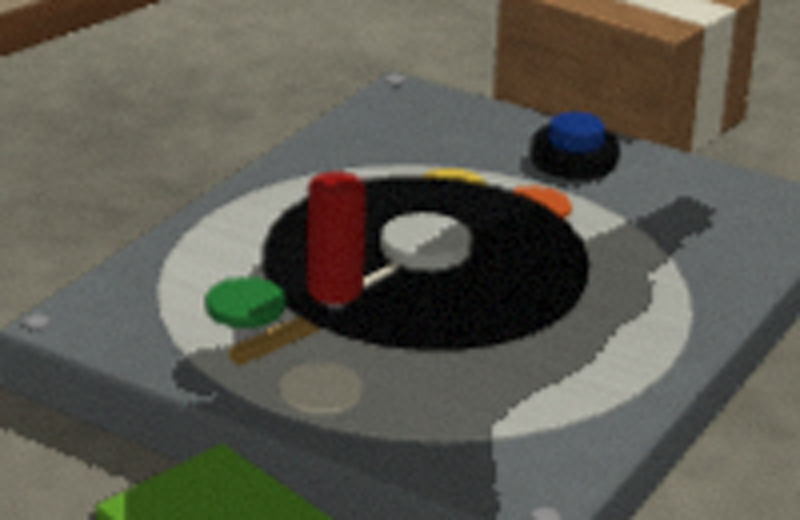

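View pics/top10.png

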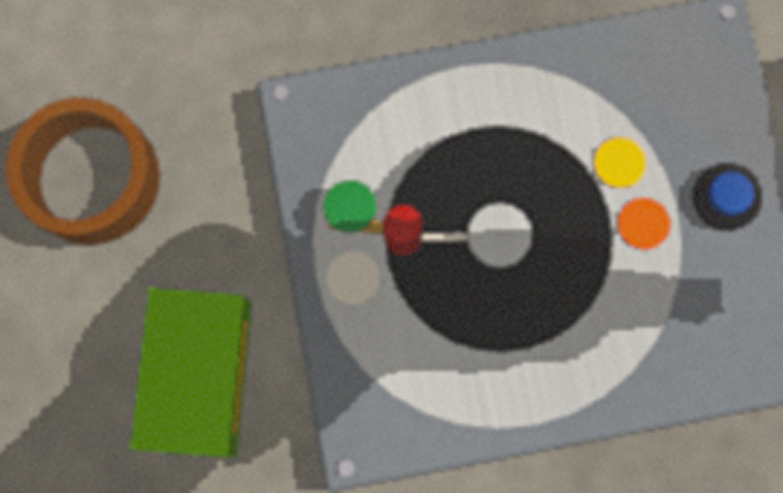

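The finger is on the post, the button is back up, the bystanders haven't moved and the arm is clear. Handing in.

```bash
python3 -c "
from rig import r; print(r.finish_job()); print(r.state()['time_s'])"
```

```text
the job is handed in; nothing more can be done
None
the job is handed in; nothing more can be done
```

The coder is set for green and the job is handed in, at about 18.4 s on the robot's clock.

- **Dial:** I turned it about 95° clockwise by the crank, the shorter way. The crank force rose from about 9.3 N of friction to 13.5 N, so the finger bears on the post with about 2.6 N. I eased the arm off before opening the jaws. The last pictures show the finger still on the post and the crank free.
- **Easing off:** the tool came back about 0.15 mm. If the dial moved with it, the post force is nearer 2.4 N.
- **Set button:** I pressed it until the force jumped to 27 N with no further travel, which I take as fully down. I had no direct reading of the button's travel. The fingertips were a few mm off its centre but on the blue cap. The picture afterwards shows it back up.
- **Bystanders:** the sachet box and tape roll look unmoved. The network's positions before and after differ by up to about 9 mm, about as much as the two cameras disagree with each other. The carton looks unmoved from the side; I had no top-view position for it beforehand.

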